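# Clear, close and send the glass rack

### The arm

A 6-joint arm with a two-finger parallel gripper is mounted at the origin on a cart in front of the work surface, level with it; the furniture and walls round the work are solid. World frame = base frame: x ahead of the robot, y to its left, z up, the work surface at z = 0. Lengths are in mm, angles in degrees, forces in N, time in s.
With the tool pointing down it reaches from about 350 to 850 mm from the base axis. Payload 8.1 kg.
Tool frame: the origin (TCP) lies midway between the tips of the shut fingers; the grasp point (between the pads) lies 19 mm behind it (hold_point_z is the distance from the TCP to the grasp point, in mm); z points along the fingers, y is the direction in which the jaws open and shut (so a half turn about z gives the same grasp; the last joint's range is limited). The gripper opens to 85 mm and grips with 20 to 120 N. Pads are 22 mm wide; open, the fingers measure 114 mm over their backs; the gripper's body (76 mm by 85 mm) begins 54 mm behind the grasp point. The pads swing forward as they close: fully open they stand 13 mm farther back than shut.
Start: joints at [61.627, 7.471, 85.268, -0, 87.261, -4.893], TCP at [239.035, 550.334, 231.292] pointing down, gripper open.
Joint ranges: [-169.43, 169.43], [-51.17, 129.36], [1.28, 143.12], [-76.62, 256.62], [0, 156.53], [-152.29, 152.29]. Speed limits (degrees/s): [136.94, 136.94, 159.86, 180, 180, 180].

### API

Orientations are given as [roll, pitch, yaw] about the fixed x, y, z axes, in that order (R = Rz(yaw) Ry(pitch) Rx(roll)).
In Python, from bench import sense, snapshot, camera_params, hand_in, hold_point_z gives the robot as it stands.
- The arm moves only by the tool servo_tool, never from a script. Its argument "motion" is a list of rows, each a list of 7 numbers: the finger opening in mm, from 0 to 85.4, then the shift along the tool's x, y, z in mm, then the turn, a rotation vector about the tool's x, y, z in rad. A call has 1 to 10 rows; each row shifts and turns the pose as measured when the row begins, along the tool's axes as they then stand; what a row does not reach is not made up. A row lasts 1/10 s, in which the tool goes at most 50 mm and 8.59 degrees, less where a joint would pass 70% of its speed; a pose out of reach is approached as far as the arm can. A call with a gripper value outside its range is refused whole. The fingers move at their own pace and stop on an object; "force" is the grip in N (left out, the last holds). Time passes only in rows, so rows that do not move let the fingers close. It gives the time, the measured TCP pose, the force and the opening at its end, in the units of the state.
- sense(): the state, without advancing time (a new reading comes with each control period).
- snapshot(name): name is "scene" or "top" or "wrist"; returns the picture (480x640x3 uint8, blue, green, red); there is no depth.
- camera_params(name): a dict with "fx", "fy", "cx", "cy" (pixels), "R" (3x3) and "t" (3): a world point X has camera coordinates R X + t; the wrist camera has in their place "tool_from_camera" (4x4, takes a point from camera to tool coordinates, whose origin is the TCP and whose axes are the flange's). Camera axes: x right, y down, z forward; pixel columns grow to the right and rows downward; lengths in mm; the calibration is good to about 2 mm. A picture is of the moment at which its call begins: read the wrist's pose just before it. camera_params takes no time and is no camera call.
- hand_in(): hands the job in, once; it reports no verdict.
The state is a dict: "time": time; "joint_pos": joint angles; "qd": joint speeds; "joint_efforts": joint torques, N m; "tool_pos": TCP position; "tcp_rot": TCP orientation; "ft_force": force on the tool from outside, world axes, zero at the start; "wrist_torque": the same for the moment, N m; "finger_gap": finger opening in mm.
Only numpy, scipy, OpenCV 4.12 (cv2) and the standard library are available. Lean on these libraries where they do the work, as an engineer would, in place of code of your own. Each camera call takes 0.05 s, during which the arm holds its last target. There are 200 camera calls.

### The job

Take the tall white bottle out of the blue glass rack and gently stand it upright on the bench right beside the green soap bottle. Then fold the rack's grey hold-down grid fully shut over the three glasses, and after that push the rack to the left along its steel slide, without lifting it out, fully home against the end stop so that the catch springs up behind it. Leave the glasses in their pockets and do not disturb the other things.

Things in the scene. Friction and masses are not known exactly. Their poses are not given: they have to be found in the camera images.
- rinse_bottle: tall white plastic bottle with a white screw cap, 66 mm in diameter, 193 mm high (straight body up to about 150 mm, then a shoulder; the cap is 40 mm wide, from 169 to 193 mm), 0.26 kg; it stands in one of the four pockets of the rack and keeps the grid from closing. Origin: centre of its underside, z up.
- green_soap: green soap bottle standing on the bench to the right, 46x76 mm, 258 mm high. Origin: centre of its underside. The white bottle belongs beside it.
- rack: blue plastic lattice glass rack, 211.5 mm square, rim 100 mm high, 0.7 kg empty, with 2 x 2 pockets of 98 mm (pocket centres at x, y = +-51.5 mm, pocket floor 6 mm above its underside, dividers 45 mm high). Origin: centre of its underside; -y is its left end as the robot sees it (towards the stop, where the grid is hinged), +y its right end. It lies loose in the slide, with 4 mm play on each side.
- grid (a joint): hinge of the grey hold-down grid, rad: 0 = shut flat on the rack's rim, grows as it opens; at the start it stands open at about 1.75 to 2.05, leaning out over the rack's left (-y) end. It is a 211 x 213 mm lattice, 5 mm thick, openings too small for a finger; the hinge is stiff and stays where it is left, about 1 to 2 N at the free edge moves it.
- grid_edge (a point): middle of the grid's free edge, 213 mm from the hinge line; turns with the grid.
- rack_hinge (a point): middle of the hinge line of the grid, on the rack's left (-y) rim, 101 mm above the rack's underside; axes as the rack's. The hinge line runs along the rack's x axis.
- rack_push (a point): centre of the rack's right (+y) outer wall, 45 mm above its underside: a push here towards the rack's -y sends it home.
- slide: fixed shallow steel channel in which the rack slides, 225 mm wide outside, 400 mm long, floor 3 mm thick, side lips 24 mm high. Origin: centre of its underside; its y axis runs along it, the open end at +y (to the robot's right), the 32 mm high end stop at -y (to the robot's left). With the rack home the rack's origin is at y = -91 mm in this frame.
- slide_stop (a point): middle of the inner face of the slide's end stop; axes as the slide's.
- catch (a joint): sprung steel tongue in the floor of the slide, rad: 0.2 = pressed flat under the rack, 0 = up, 12 mm high, as it springs up just behind the rack's right (+y) end when the rack is home (its tip then lies 4 mm behind the rack).
- glass_1: clear glass tumbler, mouth down in a pocket of the rack, 71 mm wide, 82 mm high. Origin: centre of its underside, z up.
- glass_2: clear glass tumbler, mouth down in a pocket of the rack, 72 mm wide, 85 mm high. Origin: centre of its underside, z up.
- glass_3: clear glass tumbler, mouth down in a pocket of the rack, 66 mm wide, 88 mm high. Origin: centre of its underside, z up.
- tumbler_a: glass tumbler, mouth down, 72 mm wide, 106 mm high, behind the work; a bystander. Origin: centre of its underside.
- tumbler_b: glass tumbler, mouth down, 71 mm wide, 96 mm high, behind the work; a bystander. Origin: centre of its underside.
Mind the look-alikes: they are no part of the job. What is shaped like the glass_1 but red is not meant.

How it is judged:
By the outcome, as a careful person would: the job done as asked, in the order asked, and still so for the second after the job is handed in, with the robot touching nothing.
It also fails if it takes over 72 s, if anything falls off the work surface, if the arm or the gripper's body presses on something with over 40 N, if the wrist force passes 120 N, or if a joint passes its speed limit or range.

## Working session

There is one attempt and no reset: what is moved stays moved. The work goes in short steps, Python scripts to look and compute and a tool call to move; the robot and the scene stay as the last step left them, time stands still between calls to the robot, and variables do not carry over. Pictures are saved under pics/ and viewed, about 8 in all and at most 12, crops included, and the job is handed in when it is done.

Besides the shell and the picture viewer there is one more tool, called after ">>>" by a JSON object that holds its "name" and its "arguments". servo_tool: Moves the arm, as the interface text tells. Its arguments: {"type":"object","properties":{"motion":{"type":"array"},"force":{"type":"number"}},"required":["motion"]}

```bash
mkdir -p pics
python3 - <<'E'
from bench import *
import cv2,json,numpy as np
s=sense();print({k:np.round(v,3).tolist() for k,v in s.items()},hold_point_z)
for n in("scene","top"):
    cv2.imwrite(f"pics/{n}0.png",snapshot(n));p=camera_params(n);print(n,{k:np.round(v,3).tolist() for k,v in p.items()})
print(camera_params("wrist"))
E
```

```text
{'time': 0.0, 'joint_pos': [61.627, 7.516, 85.33, 0.001, 87.262, -4.894], 'qd': [0.011, -0.061, 0.013, 0.066, 0.105, -0.03], 'joint_efforts': [-0.001, -56.942, -50.053, -0.0, 0.015, 0.0], 'tool_pos': [238.764, 549.84, 230.225], 'tcp_rot': [-179.893, -0.01, 156.521], 'ft_force': [0.356, -0.076, 0.201], 'wrist_torque': [0.0, 0.005, -0.086], 'finger_gap': 85.142} 18.700000000000003
scene {'fx': 437.046, 'fy': 437.046, 'cx': 324.689, 'cy': 240.824, 'R': [[0.938, 0.347, -0.009], [0.28, -0.77, -0.573], [-0.205, 0.535, -0.82]], 't': [-538.799, -97.616, 1255.219]}
top {'fx': 529.295, 'fy': 529.295, 'cx': 325.641, 'cy': 251.771, 'R': [[-0.013, -1.0, 0.001], [-0.996, 0.013, -0.091], [0.091, -0.003, -0.996]], 't': [34.477, 571.114, 1336.683]}
{'fx': 345.32361106069516, 'fy': 345.32361106069516, 'cx': 318.62412440692776, 'cy': 238.2739510414024, 'tool_from_camera': array([[-2.51809821e-04, -9.51308791e-01, -3.08239390e-01,
         7.93399420e+01],
       [ 9.99999876e-01, -3.72234553e-04,  3.31885592e-04,
        -9.68539277e-01],
       [-4.30463033e-04, -3.08239268e-01,  9.51308766e-01,
        -1.42374974e+02],
       [ 0.00000000e+00,  0.00000000e+00,  0.00000000e+00,
         1.00000000e+00]])}
```

View pics/scene0.png

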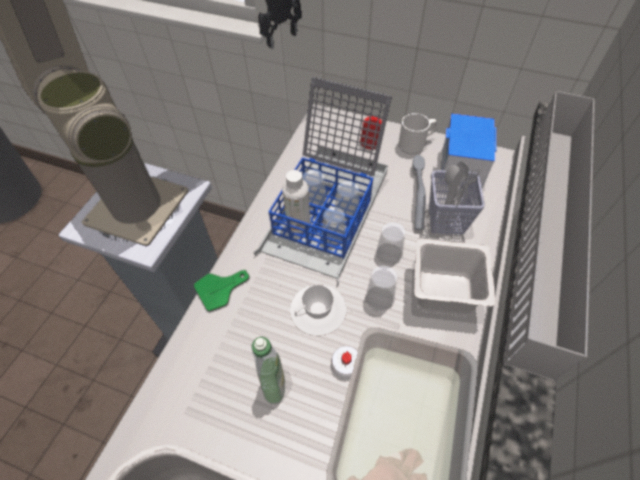

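View pics/top0.png

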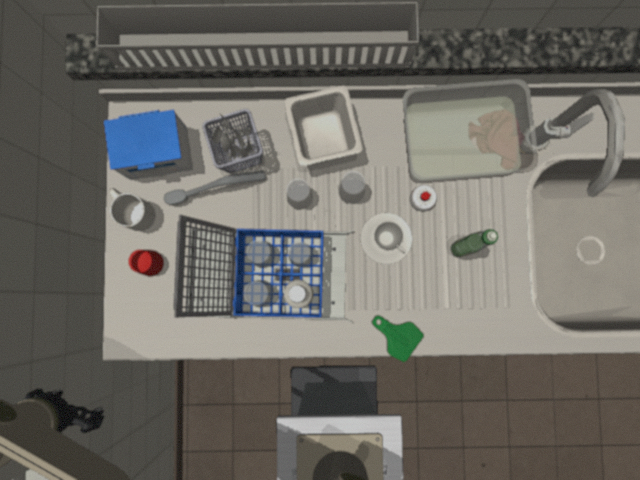

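The scene view shows the white bottle with its cap at (294,180) in the rack's near-right pocket, the open grid behind it, a red look-alike glass at (371,132), and the green soap with its cap at (261,342). The top view shows the bottle at (297,294), the rack around (280,274), the slide's open end at x≈348, the soap cap at (490,237), and a cup on a saucer at (387,238).

White-bottle candidates are the white bottle (297,294), the cup (387,238), the white/red pot (424,197) and the clear tumblers (300,194) and (352,188). Only the first is tall with a screw cap and standing in the rack. I'll check that choice in a crop.

```bash
cat > h.py <<'E'
import numpy as np,cv2
from bench import *
def ray(n,u,v):
    p=camera_params(n);R=np.array(p["R"]);t=np.array(p["t"])
    d=R.T@np.array([(u-p["cx"])/p["fx"],(v-p["cy"])/p["fy"],1.]);return -R.T@t,d/np.linalg.norm(d)
def tri(*rs):
    A=sum(np.eye(3)-np.outer(d,d) for o,d in rs);b=sum((np.eye(3)-np.outer(d,d))@o for o,d in rs)
    X=np.linalg.solve(A,b);return X,max(np.linalg.norm(np.cross(X-o,d)) for o,d in rs)
def plane(r,z): o,d=r;return o+d*(z-o[2])/d[2]
def proj(n,X):
    p=camera_params(n);c=np.array(p["R"])@np.array(X)+p["t"];return p["fx"]*c[0]/c[2]+p["cx"],p["fy"]*c[1]/c[2]+p["cy"]
def wray(s,u,v):
    from scipy.spatial.transform import Rotation as Ro
    p=camera_params("wrist");T=np.array(p["tool_from_camera"]);R=Ro.from_euler("xyz",s["tcp_rot"],degrees=True).as_matrix()
    d=R@T[:3,:3]@np.array([(u-p["cx"])/p["fx"],(v-p["cy"])/p["fy"],1.]);return R@T[:3,3]+s["tool_pos"],d/np.linalg.norm(d)
E
python3 - <<'E'
from h import *
a=cv2.imread("pics/scene0.png");b=cv2.imread("pics/top0.png")
f=lambda i,x,y:cv2.resize(i[y:y+150,x:x+200],(800,600),interpolation=cv2.INTER_CUBIC)
A=f(a,230,150)[:, :];B=f(b,170,200)
out=np.vstack([cv2.resize(np.hstack([A,B]),(800,300))])
cv2.imwrite("pics/c0.png",B)
print("cap",tri(ray("scene",294,178),ray("top",297,294)))
print("soapcap",tri(ray("scene",261,342),ray("top",490,237)))
h=cv2.cvtColor(b,cv2.COLOR_BGR2HSV);m=cv2.inRange(h,(105,120,60),(130,255,255));m[:215]=0
r=cv2.minAreaRect(cv2.findNonZero(m));print(r)
for c in cv2.boxPoints(r): print(c,plane(ray("top",*c),103).round())
print(plane(ray("top",458,247),0),plane(ray("top",348,280),3))
E
```

```text
cap (array([462.58483896,  93.03808323, 193.83452222]), np.float64(0.5761813947499088))
soapcap (array([ 579.39613191, -327.91426862,  246.557369  ]), np.float64(0.7305172150220349))
((277.65753173828125, 272.88470458984375), (88.04647064208984, 86.04703521728516), 1.3639274835586548)
[232.62268 314.84814] [415. 253. 103.]
[234.67084 228.8255 ] [624. 248. 103.]
[322.69238 230.92126] [616.  34. 103.]
[320.64423 316.9439 ] [408.  41. 103.]
[ 581.90666846 -320.95859783    0.        ] [498.99942419 -30.39804146   3.        ]
```

View pics/c0.png

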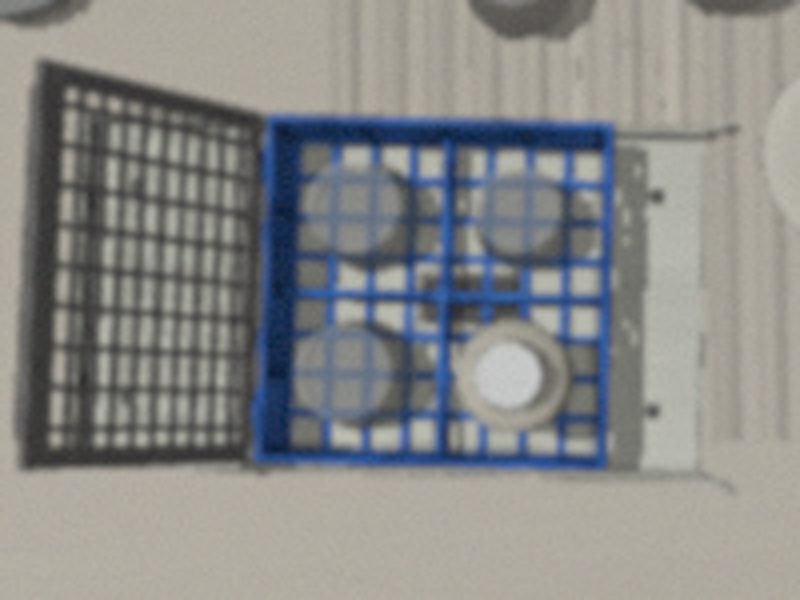

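The crop confirms the tall white bottle, with its cap at crop (508,375), in the near-right pocket. The other three pockets hold clear glasses, and the grid is open to the left. The bottle is at about (463,93), which matches the computed pocket centre.

I'll rise first, turn the jaws along y, and then go over the bottle.

>>> {"name": "servo_tool", "arguments": {"motion": [[85,0,0,-45,0,0,-0.137],[85,0,0,-45,0,0,-0.137],[85,0,0,-45,0,0,-0.137],[85,-20,-40,-20,0,0,0],[85,-20,-40,0,0,0,0],[85,-20,-40,0,0,0,0],[85,-20,-40,0,0,0,0],[85,-20,-40,0,0,0,0],[85,-20,-40,0,0,0,0],[85,-20,-40,0,0,0,0]]}}

```text
time: 1.1
tool_pos: [384.6, 265.8, 385.6]
tcp_rot: [-179.3, -0.4, -178.3]
ft_force: [0.3, 0.5, 0.2]
finger_gap: 85.2
```

>>> {"name": "servo_tool", "arguments": {"motion": [[85,-20,-40,0,0,0,0],[85,-20,-40,0,0,0,0],[85,-20,-40,0,0,0,0],[85,0,0,0,0,0,0],[85,0,0,0,0,0,0]]}}

```text
time: 1.6
tool_pos: [450.7, 136.9, 384.6]
tcp_rot: [-179.2, -0.6, -178.8]
ft_force: [0.5, 0.1, 0.2]
finger_gap: 84.9
```

Run:
```python
from h import *
s=sense();im=snapshot("wrist");cv2.imwrite("pics/w1.png",im)
print(s["tool_pos"],s["tcp_rot"])
```

```text
[450.7156802  136.85361037 384.58755762] [-179.15682607   -0.57299099 -178.81219103]
```

View pics/w1.png

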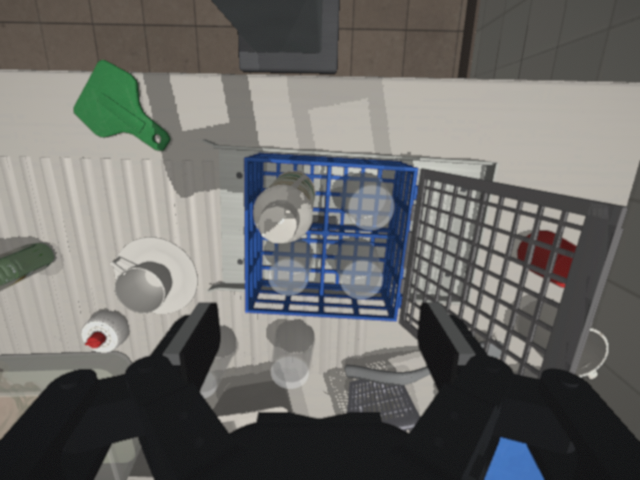

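The wrist view shows the bottle with its cap top at about (283,228). The rack rim corners are at (247,155), (415,165), (398,319) and (247,311). The slide's near-left corner is at (492,163) and its right end is at x≈213.

Run:
```python
from h import *
s=sense()
w=wray(s,283,228)
print("cap",tri(w,ray("top",297,293.7)),tri(w,ray("top",297,293.7),ray("scene",294,176)),plane(w,202),plane(ray("top",297,293.7),202))
for c in[(247,155),(415,165),(398,319),(247,311)]: print("rim",plane(wray(s,*c),103).round())
for c in[(492,163),(213,143),(213,287)]: print("slide lip",plane(wray(s,*c),24).round(),plane(wray(s,*c),32).round())
print("grid free ends tri")
print(tri(wray(s,622,208),ray("top",177,316)),tri(wray(s,545,400),ray("top",180,217)))
```

```text
cap (array([464.50675765,  95.50084145, 196.29984586]), np.float64(3.38234646971391)) (array([463.66481632,  95.37557895, 199.01912793]), np.float64(3.797891113434912)) [464.72435269  99.01135524 202.        ] [462.64621397  92.32563034 202.        ]
rim [403.  45. 103.]
rim [410. 247. 103.]
rim [620. 246. 103.]
rim [613.  36. 103.]
slide lip [412. 376.  24.] [411. 373.  32.]
slide lip [393. -20.  24.] [393. -17.  32.]
slide lip [617. -35.  24.] [613. -33.  32.]
grid free ends tri
(array([417.95423734, 330.58324943, 304.98684662]), np.float64(1.764433613574952)) (array([625.02026445, 350.52663268, 248.54376166]), np.float64(10.514413909076554))
```

>>> {"name": "servo_tool", "arguments": {"motion": [[85,-7,-21,0,-0.015,-0.01,0.02],[85,-6,-21,20,0,0,0],[85,0,0,40,0,0,0],[85,0,0,40,0,0,0],[85,0,0,40,0,0,0],[85,0,0,0,0,0,0],[85,0,0,0,0,0,0]]}}

```text
time: 2.35
tool_pos: [462.5, 104.0, 242.7]
tcp_rot: [179.8, 0.2, -179.1]
ft_force: [1.1, -0.1, 0.5]
finger_gap: 85.1
```

>>> {"name": "servo_tool", "arguments": {"motion": [[85,-1,-9,0,0,0,0.01],[85,0,-1,20,0,0,0],[85,0,0,20,0,0,0],[85,0,0,16,0,0,0],[85,0,0,8,0,0,0],[85,0,0,0,0,0,0]]}}

```text
time: 2.95
tool_pos: [472.8, 94.8, 193.1]
tcp_rot: [179.8, 1.5, -179.6]
ft_force: [1.2, -0.1, 0.3]
finger_gap: 85.1
```

Run:
```python
from h import *
s=sense();print(s["tool_pos"],s["tcp_rot"],s["ft_force"],s["joint_pos"])
```

```text
[472.77958822  94.79369919 193.11614796] [ 179.77485039    1.49754673 -179.59874775] [ 1.18604143 -0.07072309  0.3494999 ] [ 5.16626462e+00 -1.14877550e+01  1.07794318e+02  1.00923828e-01
  8.21823792e+01 -8.52503393e+01]
```

>>> {"name": "servo_tool", "arguments": {"motion": [[85,6,0,4,0,0.026,0],[85,3,0,6,0,0,0],[85,0,0,4,0,0,0],[85,0,0,0,0,0,0]]}}

```text
time: 3.35
tool_pos: [465.6, 94.8, 182.5]
tcp_rot: [179.7, 0.2, -179.6]
ft_force: [0.6, -0.5, -0.7]
finger_gap: 84.9
```

>>> {"name": "servo_tool", "arguments": {"motion": [[30,1,0,1,0,0,0],[30,0,0,0,0,0,0],[30,0,0,0,0,0,0],[30,0,0,0,0,0,0],[30,0,0,0,0,0,0],[30,0,0,0,0,0,0],[30,0,0,0,0,0,0]], "force": 45}}

```text
time: 4.05
tool_pos: [464.8, 94.8, 182.0]
tcp_rot: [179.8, 0.3, -179.6]
ft_force: [-0.2, 0.2, 0.0]
finger_gap: 38.0
```

The cap is held at a 38 mm gap, so I'll lift it straight up.

>>> {"name": "servo_tool", "arguments": {"motion": [[30,0,0,-8,0,0,0],[30,0,0,-15,0,0,0],[30,0,0,-20,0,0,0],[30,0,0,-25,0,0,0],[30,0,0,-25,0,0,0],[30,0,0,-25,0,0,0],[30,0,0,-25,0,0,0],[30,0,0,-10,0,0,0],[30,0,0,0,0,0,0]]}}

```text
time: 4.95
tool_pos: [462.1, 94.1, 345.7]
tcp_rot: [179.7, 0.1, -179.6]
ft_force: [0.7, -0.6, -3.2]
finger_gap: 37.9
```

>>> {"name": "servo_tool", "arguments": {"motion": [[30,0,-15,0,0,0,0],[30,0,-30,0,0,0,0],[30,0,-35,0,0,0,0],[30,0,-35,0,0,0,0],[30,0,-35,0,0,0,0],[30,0,-35,0,0,0,0],[30,0,-35,0,0,0,0],[30,0,-30,0,0,0,0],[30,0,-15,0,0,0,0],[30,0,0,0,0,0,0]]}}

```text
time: 5.95
tool_pos: [459.6, -178.7, 330.1]
tcp_rot: [179.4, -0.9, -179.4]
ft_force: [0.3, 0.7, -3.1]
finger_gap: 38.2
```

Run:
```python
from h import *
s=sense();im=snapshot("wrist");cv2.imwrite("pics/w2.png",im)
print({k:np.round(v,1) for k,v in s.items()})
```

```text
{'time': np.float64(6.0), 'joint_pos': array([ -27.3,   -9.3,   91.7,    0.2,   98.7, -117.9]), 'qd': array([-0. ,  0.3,  1.3,  0.8,  0.2,  0.7]), 'joint_efforts': array([ -1. , -43.6, -53.1,  -0.2,  -0. ,  -0.5]), 'tool_pos': array([ 459.6, -178.7,  330.1]), 'tcp_rot': array([ 179.4,   -0.9, -179.4]), 'ft_force': array([ 0.3,  0.7, -3.1]), 'wrist_torque': array([-0.,  0.,  0.]), 'finger_gap': np.float64(38.2)}
```

View pics/w2.png

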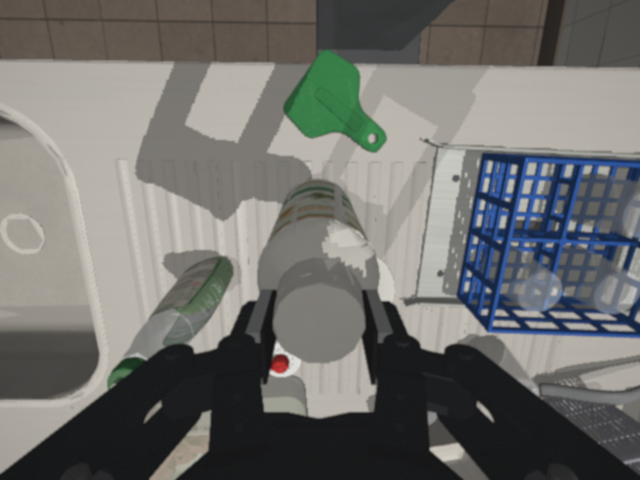

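The wrist view shows the bottle hanging upright in the fingers. The soap's cap is at (125,375) and its base at about (218,265).

Run:
```python
from h import *
s=sense()
im=cv2.imread("pics/w2.png")
w=np.hstack([cv2.resize(im[235:400,95:260],None,fx=2.4,fy=2.4,interpolation=2),cv2.resize(cv2.imread("pics/top0.png")[215:270,435:515],(576,396),interpolation=2)[:, :400]])
cv2.imwrite("pics/s.png",w)
for c in[(210,258),(233,262),(222,258),(228,280),(207,258)]: print(c,plane(wray(s,*c),0).round())
print("cap",tri(wray(s,125,372),ray("top",490,237),ray("scene",261,340)))
```

```text
(210, 258) [ 559. -331.    0.]
(233, 262) [ 565. -298.    0.]
(222, 258) [ 559. -314.    0.]
(228, 280) [ 593. -308.    0.]
(207, 258) [ 559. -336.    0.]
cap (array([ 574.97390742, -328.26988568,  239.68264148]), np.float64(7.8951771112432585))
```

View pics/s.png

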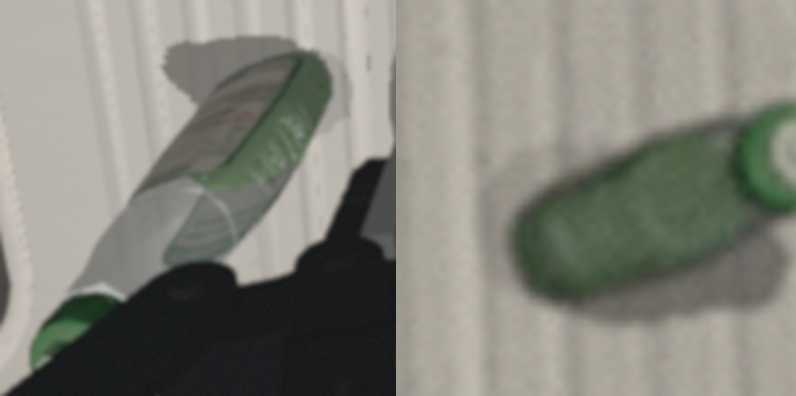

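The soap is at about (580,-329), its long side roughly along y and its near face at x≈556. I'll stand the bottle just in front of it at about (508,-327).

>>> {"name": "servo_tool", "arguments": {"motion": [[30,0,-15,0,0.01,-0.016,0],[30,0,-30,0,0,0,0],[30,0,-30,0,0,0,0],[30,-5,-30,0,0,0,0],[30,-10,-25,0,0,0,0],[30,-10,-15,10,0,0,0],[30,-10,-5,15,0,0,0],[30,-5,0,15,0,0,0],[30,0,0,10,0,0,0],[30,0,0,0,0,0,0]]}}

```text
time: 7.0
tool_pos: [503.7, -327.5, 273.5]
tcp_rot: [179.9, 0.1, -178.7]
ft_force: [0.4, 0.5, -4.3]
finger_gap: 37.8
```

>>> {"name": "servo_tool", "arguments": {"motion": [[30,-1,0,15,0,0,0],[30,-1,0,20,0,0,0],[30,-1,0,20,0,0,0],[30,0,0,15,0,0,0],[30,0,0,6,0,0,0],[30,0,0,0,0,0,0]]}}

```text
time: 7.6
tool_pos: [506.9, -325.3, 195.0]
tcp_rot: [-179.9, 0.3, -178.5]
ft_force: [0.0, 0.0, -3.2]
finger_gap: 38.0
```

>>> {"name": "servo_tool", "arguments": {"motion": [[30,0,0,6,0,0,0],[30,0,0,5,0,0,0],[30,0,0,4,0,0,0],[30,0,0,3,0,0,0],[30,0,0,0,0,0,0]]}}

```text
time: 8.1
tool_pos: [508.2, -326.4, 178.6]
tcp_rot: [-179.8, 0.5, -178.5]
ft_force: [0.9, -0.2, -3.0]
finger_gap: 37.9
```

>>> {"name": "servo_tool", "arguments": {"motion": [[30,0,0,3,0,0.008,0],[30,0,0,2,0,0,0],[30,0,0,0,0,0,0]]}}

```text
time: 8.4
tool_pos: [508.5, -326.6, 173.8]
tcp_rot: [-179.7, 0.0, -178.5]
ft_force: [0.7, -0.0, -2.6]
finger_gap: 37.8
```

>>> {"name": "servo_tool", "arguments": {"motion": [[30,0,0,1,0,0,0],[30,0,0,1,0,0,0],[30,0,0,0,0,0,0]]}}

```text
time: 8.7
tool_pos: [509.3, -327.1, 173.1]
tcp_rot: [-179.7, 0.1, -178.5]
ft_force: [-0.2, -0.1, -3.6]
finger_gap: 38.1
```

>>> {"name": "servo_tool", "arguments": {"motion": [[30,0,0,2,0,0,0],[30,0,0,1,0,0,0],[30,0,0,0,0,0,0]]}}

```text
time: 9.0
tool_pos: [510.6, -327.6, 173.0]
tcp_rot: [-179.5, 0.3, -178.5]
ft_force: [-0.8, -0.2, -2.2]
finger_gap: 38.6
```

>>> {"name": "servo_tool", "arguments": {"motion": [[30,1,0,3,0.005,0.003,0],[30,1,0,2,0,0,0],[30,0,0,0,0,0,0],[30,0,0,0,0,0,0]]}}

```text
time: 9.4
tool_pos: [510.9, -329.4, 172.6]
tcp_rot: [-178.9, 0.5, -178.5]
ft_force: [0.3, -0.5, -0.2]
finger_gap: 37.6
```

The bench now carries the weight, as the wrist force has dropped from -3.2 to about 0 N, so I'll release.

>>> {"name": "servo_tool", "arguments": {"motion": [[42,0,0,0,0,0,0],[46,0,0,0,0,0,0],[55,0,0,0,0,0,0],[65,0,0,0,0,0,0],[65,0,0,0,0,0,0],[65,0,0,-6,0,0,0],[65,0,0,-15,0,0,0],[65,0,0,-30,0,0,0],[65,0,0,-40,0,0,0],[65,0,0,-40,0,0,0]]}}

```text
time: 10.4
tool_pos: [506.5, -325.0, 302.2]
tcp_rot: [-179.4, -0.1, -178.5]
ft_force: [0.8, -0.1, -0.2]
finger_gap: 65.2
```

>>> {"name": "servo_tool", "arguments": {"motion": [[65,5,20,-30,0,0,0],[40,5,40,0,0,0,0],[10,0,45,0,0,0,0],[0,0,45,0,0,0,0],[0,0,45,0,0,0,0],[0,0,45,0,0,0,0],[0,0,20,0,0,0,0],[0,0,0,0,0,0,0]]}}

```text
time: 11.2
tool_pos: [491.7, -58.7, 352.2]
tcp_rot: [-178.6, 1.5, -178.7]
ft_force: [-0.2, -0.6, 0.3]
finger_gap: -0.0
```

Run:
```python
from h import *
s=sense();print({k:np.round(v,1).tolist() for k,v in s.items()})
a=snapshot("scene");b=snapshot("top")
b2=cv2.resize(b[170:330,160:510],(800,366),interpolation=2);a2=cv2.resize(a[70:420,190:430],(150*1,219))
cv2.imwrite("pics/t2.png",np.vstack([b2[:,:],cv2.copyMakeBorder(cv2.resize(a[300:420,200:360],(312,234)),0,0,0,488,0)]))
np.save("top2.npy",b)
```

```text
{'time': 11.2, 'joint_pos': [-12.0, -11.5, 91.3, -1.0, 98.4, -103.4], 'qd': [0.2, -1.2, -0.7, -0.7, 0.5, -0.8], 'joint_efforts': [1.2, -40.3, -50.2, 0.2, -0.2, 0.7], 'tool_pos': [491.7, -58.7, 352.2], 'tcp_rot': [-178.6, 1.5, -178.7], 'ft_force': [-0.2, -0.6, 0.3], 'wrist_torque': [-0.0, 0.0, 0.0], 'finger_gap': -0.0}
```

View pics/t2.png

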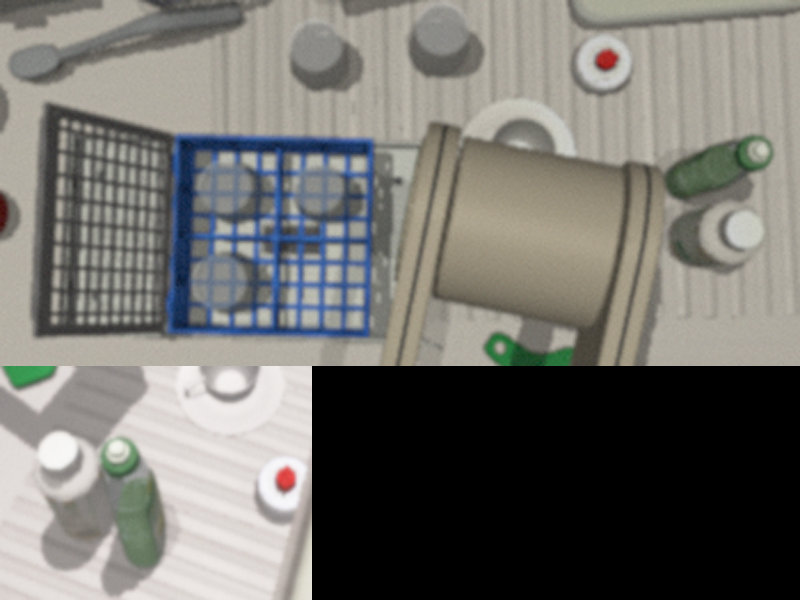

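The top view shows the white bottle standing upright right in front of the green soap, with the other things unmoved. The grid is still open, leaning left.

Next I'll go over the grid with the fingers shut and come down behind (left of) its free edge.

>>> {"name": "servo_tool", "arguments": {"motion": [[0,-5,20,-25,-0.024,0.026,0],[0,-5,45,-5,0,0,0],[0,-5,45,0,0,0,0],[0,-5,45,0,0,0,0],[0,-5,45,0,0,0,0],[0,0,45,0,0,0,0],[0,0,45,0,0,0,0],[0,0,45,0,0,0,0],[0,0,45,0,0,0,0],[0,0,0,0,0,0,0]]}}

```text
time: 12.3
tool_pos: [519.3, 318.0, 382.4]
tcp_rot: [-179.8, -0.1, 179.7]
ft_force: [0.2, -0.3, -0.6]
finger_gap: -0.2
```

>>> {"name": "servo_tool", "arguments": {"motion": [[0,0,40,0,0,0,0],[0,0,20,0,0,0,0],[0,0,0,30,0,0,0],[0,0,0,40,0,0,0],[0,0,0,40,0,0,0],[0,0,0,15,0,0,0],[0,0,0,0,0,0,0]]}}

```text
time: 13.0
tool_pos: [529.2, 369.7, 255.4]
tcp_rot: [-179.6, 0.2, 179.1]
ft_force: [-0.3, -0.4, 0.6]
finger_gap: -0.1
```

Run:
```python
from h import *
b=snapshot("top");a=snapshot("scene")
cv2.imwrite("pics/g1.png",np.hstack([cv2.resize(b[200:335,160:340],(400,300),interpolation=2),cv2.resize(a[70:220,270:420],(300,300),interpolation=2)]))
```

```text
(no output)
```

View pics/g1.png

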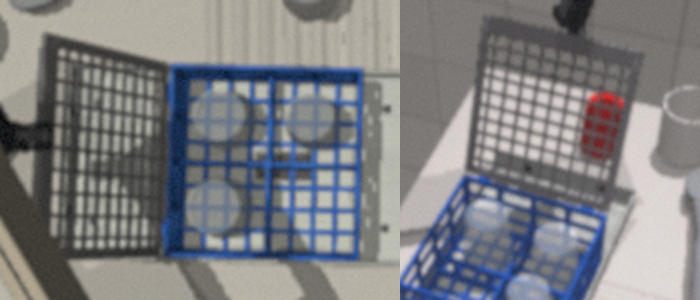

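Run:
```python
from h import *
s=sense();print(s["tool_pos"])
for X in[s["tool_pos"],[418,331,305],[515,333,305],[515,252,104],[463,95,200]]: print(np.round(X),np.round(proj("scene",X)),np.round(proj("top",X)))
```

```text
[529.96213796 370.58948637 258.44419517]
[530. 371. 258.] [357.  93.] [165. 263.]
[418 331 305] [311.  77.] [176. 317.]
[515 333 305] [348.  85.] [176. 269.]
[515 252 104] [336. 165.] [233. 273.]
[463  95 200] [294. 176.] [296. 294.]
```

The fingertips are behind the grid's top edge: top crop (40,135), with the tip projecting at scene (357,93) against the edge at (348,85). Now I'll sweep the grid over.

>>> {"name": "servo_tool", "arguments": {"motion": [[0,4,-10,0,0.006,0,-0.01],[0,4,-15,0,0,0,0],[0,2,-15,0,0,0,0],[0,0,-20,0,0,0,0],[0,0,-20,-2,0,0,0],[0,0,-20,-2,0,0,0],[0,0,-5,0,0,0,0]]}}

```text
time: 13.8
tool_pos: [526.5, 266.5, 290.0]
tcp_rot: [179.5, 2.4, -180.0]
ft_force: [0.9, 1.7, -0.3]
finger_gap: -0.2
```

>>> {"name": "servo_tool", "arguments": {"motion": [[0,3,0,12,0,0.025,0],[0,3,-12,10,0,0.015,0],[0,0,-15,6,0,0,0],[0,0,-12,4,0,0,0],[0,0,0,0,0,0,0]]}}

```text
time: 14.3
tool_pos: [528.1, 232.3, 277.1]
tcp_rot: [178.7, 1.6, -179.8]
ft_force: [-0.9, 0.3, -0.5]
finger_gap: 0.0
```

>>> {"name": "servo_tool", "arguments": {"motion": [[0,4,-12,8,0.02,0.02,0],[0,4,-14,10,0,0.01,0],[0,2,-14,12,0,0,0],[0,2,-10,8,0,0,0],[0,0,0,0,0,0,0]]}}

```text
time: 14.8
tool_pos: [517.1, 182.6, 237.6]
tcp_rot: [-180.0, -0.2, -179.6]
ft_force: [0.7, 0.3, -1.3]
finger_gap: 0.1
```

>>> {"name": "servo_tool", "arguments": {"motion": [[0,0,-15,5,0,0,0],[0,0,-15,8,0,0,0],[0,0,-12,12,0,0,0],[0,0,-10,14,0,0,0],[0,0,-7,14,0,0,0],[0,0,0,0,0,0,0]]}}

```text
time: 15.4
tool_pos: [515.9, 119.3, 178.2]
tcp_rot: [-180.0, -0.4, -179.6]
ft_force: [0.2, 0.1, 0.3]
finger_gap: -0.1
```

Run:
```python
from h import *
s=sense()
b=snapshot("wrist");a=snapshot("scene")
cv2.imwrite("pics/g2.png",np.hstack([cv2.resize(b,(400,300)),cv2.resize(a[70:270,230:430],(300,300),interpolation=2)]))
```

```text
(no output)
```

View pics/g2.png

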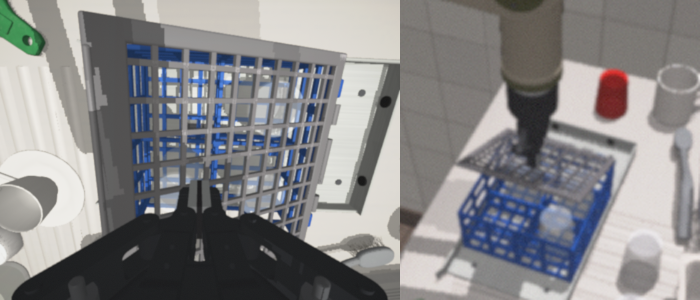

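The grid has swung over to about 30° from shut, with the fingertips pressing on its face (scene crop (530,160)). I'll press it down.

>>> {"name": "servo_tool", "arguments": {"motion": [[0,0,-7,15,0,0,0],[0,0,-6,15,0,0,0],[0,0,-5,15,0,0,0],[0,0,-3,12,0,0,0],[0,0,-2,5,0,0,0],[0,0,0,0,0,0,0]]}}

```text
time: 16.1
tool_pos: [517.7, 96.8, 114.2]
tcp_rot: [179.9, -0.1, -179.4]
ft_force: [-0.1, 0.3, 0.5]
finger_gap: -0.1
```

>>> {"name": "servo_tool", "arguments": {"motion": [[0,0,-8,3,0,0,0],[0,0,-8,3,0,0,0],[0,0,-8,3,0,0,0],[0,0,0,3,0,0,0],[0,0,0,3,0,0,0]]}}

```text
time: 16.6
tool_pos: [521.4, 74.8, 109.0]
tcp_rot: [179.5, 0.3, -179.3]
ft_force: [-16.6, 3.1, 26.3]
finger_gap: 0.0
```

The grid is down: contact came at z=109, as expected for shut, with 26 N at the tips. I'll back off, go round to the rack's right end and tilt the tool so its body stays clear of the lid.

>>> {"name": "servo_tool", "arguments": {"motion": [[0,2,0,-15,0.008,0,-0.01],[0,2,0,-25,0,0,0],[0,2,-10,-25,0,0,0],[0,0,-35,-5,0,0,0],[0,0,-35,0,0,0,0],[0,0,-30,0,-0.1,0,0],[0,0,-10,0,-0.1,0,0],[0,0,0,0,-0.1,0,0],[0,0,0,0,0,0,0]]}}

```text
time: 17.5
tool_pos: [521.3, -54.2, 188.7]
tcp_rot: [162.5, 1.3, -178.5]
ft_force: [-0.0, 0.3, 0.0]
finger_gap: 0.1
```

Run:
```python
from h import *
s=sense();print(s["tool_pos"],s["tcp_rot"])
b=snapshot("wrist");a=snapshot("scene")
cv2.imwrite("pics/g3.png",np.hstack([cv2.resize(b,(400,300)),cv2.resize(a[130:280,230:400],(400,300),interpolation=2)]))
```

```text
[521.31929958 -54.16749778 188.68503828] [ 162.49919222    1.30448651 -178.52597116]
```

View pics/g3.png

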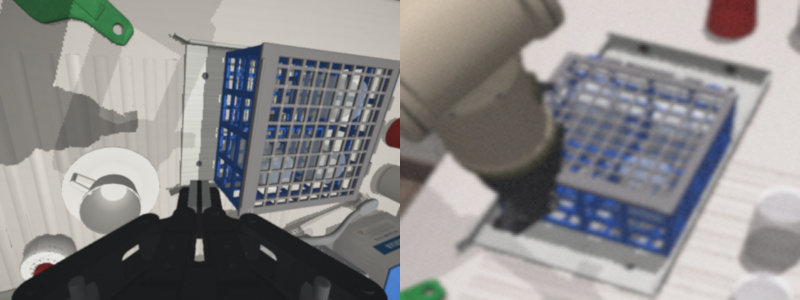

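The grid lies shut and flat on the rack (scene crop (650,130)), and the fingers are right of the rack, over the slide's open end. I'll come down to the rack's right wall.

>>> {"name": "servo_tool", "arguments": {"motion": [[0,4,1,20,0,0.02,0],[0,4,1,30,0,0,0],[0,2,1,35,0,0,0],[0,0,1,30,0,0,0],[0,0,1,20,0,0,0],[0,0,1,8,0,0,0],[0,0,0,0,0,0,0]]}}

```text
time: 18.3
tool_pos: [508.1, 4.3, 46.6]
tcp_rot: [163.5, 0.1, -177.1]
ft_force: [0.3, -0.5, 0.3]
finger_gap: 0.2
```

>>> {"name": "servo_tool", "arguments": {"motion": [[0,-2,8,2.4,0,0,0.025],[0,-2,9.6,2.9,0,0,0.025],[0,0,9.6,2.9,0,0,0],[0,0,9.6,2.9,0,0,0],[0,0,9.6,2.9,0,0,0]]}}

```text
time: 18.8
tool_pos: [515.9, 48.4, 51.0]
tcp_rot: [164.4, -0.2, -179.9]
ft_force: [-0.9, -8.9, 0.8]
finger_gap: -0.1
```

>>> {"name": "servo_tool", "arguments": {"motion": [[0,1,9,4,0,0,0],[0,0,9,4,0,0,0],[0,0,9,4,0,0,0],[0,0,9,3,0,0,0],[0,0,9,3,0,0,0]]}}

```text
time: 19.3
tool_pos: [521.3, 88.9, 53.5]
tcp_rot: [165.5, 0.6, -179.8]
ft_force: [-1.4, -9.0, 0.6]
finger_gap: 0.3
```

>>> {"name": "servo_tool", "arguments": {"motion": [[0,3,8,5,-0.01,0.008,0],[0,2,8,5,-0.01,0,0],[0,1,8,4,0,0,0],[0,1,8,4,0,0,0],[0,0,0,0,0,0,0]]}}

```text
time: 19.8
tool_pos: [524.6, 118.3, 55.3]
tcp_rot: [165.3, 1.4, -179.7]
ft_force: [-0.2, -1.1, 0.2]
finger_gap: 0.1
```

>>> {"name": "servo_tool", "arguments": {"motion": [[0,4,6,5,0,0.02,0],[0,2,6,3,0,0,0],[0,1,6,3,0,0,0],[0,1,6,3,0,0,0]]}}

```text
time: 20.2
tool_pos: [525.2, 138.3, 55.8]
tcp_rot: [166.0, 1.3, -179.4]
ft_force: [-12.0, -34.4, 11.9]
finger_gap: 0.2
```

>>> {"name": "servo_tool", "arguments": {"motion": [[0,0,0,0,0,0,0]]}}

```text
time: 20.3
tool_pos: [526.0, 137.8, 56.9]
tcp_rot: [166.1, 1.4, -179.4]
ft_force: [0.3, 0.7, -0.2]
finger_gap: 0.0
```

Run:
```python
from h import *
s=sense();print(s["tool_pos"],s["ft_force"])
b=snapshot("top");w=snapshot("wrist")
h=cv2.cvtColor(b,cv2.COLOR_BGR2HSV);m=cv2.inRange(h,(105,120,60),(130,255,255));m[:215]=0
ys,xs=np.nonzero(m);print(xs.min(),xs.max())
cv2.imwrite("pics/p1.png",np.hstack([cv2.resize(w,(400,300)),cv2.resize(b[210:335,150:350],(400,300),interpolation=2)]))
```

```text
[525.95835348 137.78792165  56.93747013] [ 0.25169834  0.72058222 -0.1883623 ]
182 275
```

View pics/p1.png

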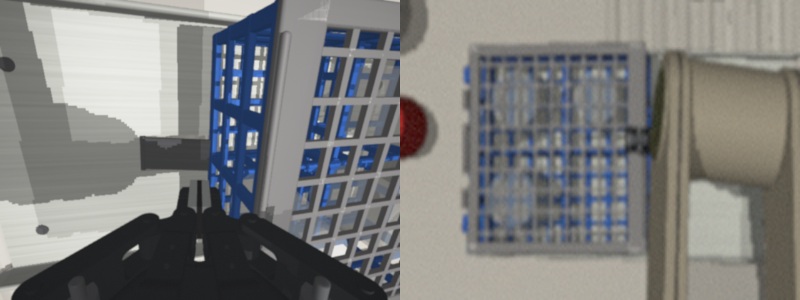

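The rack's left end is now at top u≈182, about 122 mm from where it started. The force rose sharply at the end, and the dark catch tongue shows behind the rack at wrist (175,152). One small extra push will confirm the hard stop.

>>> {"name": "servo_tool", "arguments": {"motion": [[0,2,3,2,0,0,0],[0,1,2,1,0,0,0]]}}

```text
time: 20.6
tool_pos: [525.8, 139.5, 57.4]
tcp_rot: [166.4, 1.7, -179.4]
ft_force: [-0.9, -14.0, 4.3]
finger_gap: 0.5
```

>>> {"name": "servo_tool", "arguments": {"motion": [[0,0,-8,-4,0,0,0],[0,0,-20,-8,0,0,0],[0,0,-30,-20,0,0,0],[0,0,-30,-40,0,0,0],[0,0,-20,-40,0.1,0,0],[0,0,-20,-40,0.1,0,0],[0,0,0,-40,0,0,0],[0,0,0,0,0,0,0]]}}

```text
time: 21.4
tool_pos: [520.6, -24.9, 223.7]
tcp_rot: [178.2, 1.4, -179.4]
ft_force: [1.4, -0.1, 0.4]
finger_gap: 0.0
```

Run:
```python
from h import *
s=sense();print(s["tool_pos"],s["tcp_rot"],s["ft_force"])
w=snapshot("wrist");a=snapshot("scene");np.save("w9",w)
cv2.imwrite("pics/p2.png",np.hstack([cv2.resize(w,(440,330)),cv2.resize(a[100:260,250:425],(360,330),interpolation=2)]))
```

```text
[520.56363129 -24.86364432 223.70875047] [ 178.16695249    1.43057854 -179.4316911 ] [ 1.39663391 -0.06562227  0.3668974 ]
```

View pics/p2.png

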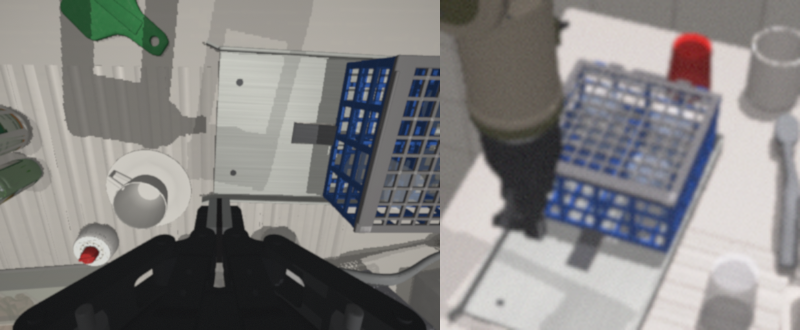

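The wrist view shows the rack moved left with its lid flat. The dark catch tongue is exposed right behind it at crop (313,132), and the slide's open end is at crop x≈217. That was my twelfth picture, so the remaining checks are numeric.

Run:
```python
from h import *
s=sense();w=np.load("w9.npy")
for v in (185,193,201): print(v,[(u,*w[v,u].tolist()) for u in range(416,516,3)])
g=cv2.cvtColor(w,cv2.COLOR_BGR2GRAY)
for v in (160,225): print(v,[(u,*w[v,u].tolist()) for u in range(470,512,3)], [(u,int(g[v,u])) for u in range(304,328,2)])
for u,v in[(316,150),(316,200),(424,193),(485,193)]: print(u,v,plane(wray(s,u,v),3).round(1),plane(wray(s,u,v),15).round(1))
for X in[(516,y,z) for y in(150,154,158) for z in(9,15,103)]:
    from scipy.spatial.transform import Rotation as Ro
    p=camera_params("wrist");T=np.array(p["tool_from_camera"]);M=np.eye(4);M[:3,:3]=Ro.from_euler("xyz",s["tcp_rot"],degrees=True).as_matrix();M[:3,3]=s["tool_pos"]
    c=np.linalg.inv(M@T)@np.array([*X,1]);print(X,(p["fx"]*c[0]/c[2]+p["cx"]).round(1),(p["fy"]*c[1]/c[2]+p["cy"]).round(1))
```

```text
185 [(416, 183, 190, 189), (419, 183, 190, 189), (422, 182, 190, 189), (425, 173, 179, 179), (428, 82, 82, 82), (431, 83, 82, 82), (434, 86, 84, 84), (437, 85, 84, 83), (440, 85, 84, 83), (443, 87, 86, 85), (446, 86, 85, 85), (449, 87, 87, 86), (452, 87, 86, 86), (455, 88, 86, 86), (458, 88, 86, 86), (461, 88, 86, 86), (464, 59, 58, 58), (467, 58, 57, 56), (470, 56, 56, 56), (473, 58, 56, 56), (476, 57, 55, 55), (479, 56, 54, 55), (482, 55, 55, 54), (485, 56, 54, 55), (488, 55, 54, 53), (491, 71, 42, 27), (494, 141, 80, 47), (497, 149, 143, 139), (500, 153, 159, 158), (503, 148, 153, 152), (506, 71, 51, 42), (509, 86, 47, 26), (512, 117, 64, 35), (515, 87, 48, 26)]
193 [(416, 180, 187, 185), (419, 179, 186, 185), (422, 179, 186, 185), (425, 134, 139, 138), (428, 81, 81, 79), (431, 85, 84, 83), (434, 85, 84, 84), (437, 85, 83, 83), (440, 84, 82, 82), (443, 84, 83, 82), (446, 85, 83, 83), (449, 85, 83, 84), (452, 85, 84, 83), (455, 85, 84, 84), (458, 86, 84, 84), (461, 82, 81, 80), (464, 57, 56, 56), (467, 57, 57, 57), (470, 57, 56, 56), (473, 58, 56, 56), (476, 58, 56, 56), (479, 58, 
[... 1512 characters left out ...]
 102), (494, 94, 94, 91), (497, 72, 56, 49), (500, 77, 44, 25), (503, 94, 52, 28), (506, 98, 53, 29), (509, 97, 62, 47)] [(304, 157), (306, 157), (308, 155), (310, 157), (312, 124), (314, 147), (316, 160), (318, 161), (320, 161), (322, 161), (324, 161), (326, 161)]
316 150 [464.9 -20.9   3. ] [463.9 -21.2  15. ]
316 200 [515.9 -20.5   3. ] [513.3 -20.8  15. ]
424 193 [508.1  93.4   3. ] [505.7  89.3  15. ]
485 193 [507.9 158.9   3. ] [505.4 152.5  15. ]
(516, 150, 9) 478.2 201.8
(516, 150, 15) 480.9 203.1
(516, 150, 103) 533.8 228.4
(516, 154, 9) 481.9 201.8
(516, 154, 15) 484.7 203.1
(516, 154, 103) 538.8 228.4
(516, 158, 9) 485.7 201.8
(516, 158, 15) 488.5 203.1
(516, 158, 103) 543.7 228.4
```

The numbers agree that the rack is home:
- **Rack position:** its right wall is about 182–184 mm from the slide's open end, against 185 mm expected.
- **Catch:** the tongue's end reaches about 3 px past the rack's floor line, hiding the foot of the wall. That is what a raised catch about 4 mm behind the rack would do; a flat one would end on the line.

The arm is clear, so I'll hand in.

```bash
python3 -c "
from bench import *
print(hand_in())"
```

```text
the job is handed in; nothing more can be done
None
```

I did all three steps in the order asked and handed the job in at about 21.5 s of the 72 s allowed. `hand_in()` gives no verdict, so the checks below are my own.

- **Bottle:** I lifted it out by the cap and stood it about 1 cm in front of the green soap. The wrist force fell to about 0 N before I released it, and later top and scene views showed it upright.
- **Grid:** I swung it over and pressed it shut. Contact came at z = 109 mm against 108 mm expected, and later pictures show it flat. That press peaked at about 26 N upward and 17 N sideways at the fingertips.
- **Rack:** I pushed it left about 122 mm until the force jumped from about 9 N to 34 N. A second small push moved it only 1–2 mm more, at 14 N. The right wall measured 182–184 mm from the slide's open end, against 185 mm expected at home, which is within my measuring error.
- **Catch:** I judged it to be up from pixel values, because my twelve pictures were used up. Its tip hides about 3 px of the foot of the rack wall, which fits a raised tongue but not a flat one.

The glasses showed in their pockets and nothing else looked moved in the last views. I did not take a final close-up of the glasses or of the bottle's gap to the soap. The two estimates of the soap's position disagreed by about 1 cm, so I kept some clearance there.

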